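# Draw the hot bath's lid bolt with the hooked rod

## Task

The lid of the hot heating bath is locked by the red-knobbed bolt under the barred heat guard, where nobody may put their hand: take the orange-handled hooked rod from its wooden rest, hook it behind the knob, draw the bolt all the way out and hold it snug against its end stop for a moment with a gentle pull of about 10 N (more than 18 N harms it). Then unhook the rod, leaving the bolt drawn, and lay it in its rest as it was, let go and keep clear. Never touch the bath, guard or bolt with the robot itself, and leave the glassware and other things where they stand.

Things in the scene. Friction and masses are not known exactly. Their poses are not given: they have to be found in the camera images.
- rod: loose hooked rod (mm), about 140 g, level in its rest. Origin: centre of the handle on the rod's axis; x along the rod to the hook, z up. Orange handle 120 long (x -60..60), 18 square: grip it at the origin, fingers either side in y. A steel shaft of 8 diameter runs on along the axis to x=118, then jogs to y=-22 into a flat J (see its hook point). Centre of mass about 50 ahead of the origin.
- hook (a point): point on the rod's axis, 168 mm ahead of its origin: where the axis of a 12 mm pin sits when seated in the hook. The J lies flat in the rod's xy plane, 8 mm thick: shank at y=-22, cross piece 10 ahead of this point, return tip at y=+22 ending 8 behind this point. Throat 36 wide, centred on the rod's axis.
- rest: fixed wooden rest (mm), base 190 x 70. Origin on the table below the lying rod's origin (within 6 along x), which is then 60 above the table; x along the rod. Notched posts 12 thick: at x=-50 under the handle (seat 51 high, 27 between cheeks), at x=+100 under the shaft (seat 56 high, 22 between cheeks). Cheeks flare outward and end 75 high; the rod goes in from straight above.
- bath: fixed hot bath (mm): beige drum, 300 diameter, blue rim, steel lid 140 high, handle to 170. Origin on the table on the bolt's line; x points into the drum, away from the robot, z up. Drum wall at x=50, centre x=200. Under the guard a track 44 wide, x -80..50, top 28 high, side lips to 40. Blue control box on the drum's -y side; a beaker stands beside the guard at -y.
- guard (a point): heat guard of the bath (mm): this point is the middle of its roof's front edge, at x=-68, y=0, 132 high in the bath's frame. Steel cheeks at y=-80 and +80 (4 thick, 135 tall, x -70..75); roof of thin bars along x, 20 apart, underside 128 above the table, x -72..59. The side facing the robot (-x) is open, 156 wide.
- bolt: brass bolt, red upright knob (mm). Origin on the table below the knob's axis; axes as the bath's. Knob: pin of 12 diameter from 43 to 80 above the table, 16 wide head up to 86; brass bar below 26 wide, top 43 high. It slides along the bath's x only; at the start its x in the bath's frame is -38..12. The hard end stop is hidden: 26 to 52 on towards -x from the start, at x -64..-40. Slides with about 4 N; stays where left.
- beaker: clear glass beaker beside the bath's guard, 64 mm across, 85 mm tall. Bystander; origin at the centre of its underside.
- amber: amber glass bottle, 64 mm across, 150 mm tall. Bystander; origin at the centre of its underside.
- jar: white plastic jar with a blue lid, 70 mm across, 85 mm tall. Bystander; origin at the centre of its underside.
- washbottle: yellow wash bottle with a nozzle, 66 mm across, 165 mm tall. Bystander; origin at the centre of its underside.
- crucible: small white crucible, 44 mm across, 34 mm tall. Bystander; origin at the centre of its underside.
- spatula: spatula lying flat, 190 mm long. Bystander.
- dish: white evaporating dish, 90 mm across, 30 mm tall. Bystander; origin at the centre of its underside.
There are look-alikes about, which are no part of the job. Leave any blue or yellow look-alike of the rod alone.

How it is judged (in metres and radians):
On the way:
1. the rod holds the drawn bolt snug against its end stop: the bolt has been drawn by over 20 mm and stands still under a pull of over 7 N (it slides at 4 N), kept for 0.3 s (x of bolt in the frame of bath below -0.036 m and distance of bolt from where it was at the start of the episode above 0.02 m and linear speed of bolt below 0.003 m/s and contact force between rod and bolt above 7 N), for 0.3 s.
At the end, for the whole second after the job is handed in: The bolt is still drawn (over 20 mm from its start, beyond x=-36 mm in the bath's frame); the rod lies at rest and released in its rest, hook forwards, flat as at the start (origin within 20 mm of the rest's, 54 to 66 mm up, direction within 7 degrees, tilt within 8 degrees) (x of bolt in the frame of bath below -0.036 m and distance of bolt from where it was at the start of the episode above 0.02 m and horizontal distance between rod and rest below 0.02 m and z of rod in the frame of rest between 0.054 and 0.066 m and angle between the x axis of rod and the x axis of rest, either way round below 0.12 rad and x of bolt in the frame of rod above 0 m and angle between rod's own z axis and vertical below 0.15 rad and linear speed of rod below 0.02 m/s and contact force between the fingers and rod below 0.1 N); the robot touches nothing.
It fails at once if the rod presses on the bolt, guard or bath with more than 18 N (contact force between rod and bolt above 18 N or contact force between rod and bath above 18 N).
It fails at once if the robot itself touches the hot bath, its guard or its bolt (contact force between any of the arm, the fingers and bath above 0.5 N or contact force between any of the arm, the fingers and bolt above 0.5 N).
It fails at once if a bystander is shifted by more than 20 mm (distance of any of beaker, amber, jar, washbottle, crucible, spatula, dish from where it was at the start of the episode above 0.02 m).
It also fails if it takes over 69 s, if anything falls off the work surface, if the arm or the gripper's body presses on something with over 40 N, if the wrist force passes 120 N, or if a joint passes its speed limit or range.

## Robot

A 7-joint arm with a two-finger parallel gripper is mounted at the origin on the work surface. World frame = base frame: x ahead of the robot, y to its left, z up, the work surface at z = 0. Lengths are in m, angles in degrees, forces in N, time in s.
With the tool pointing down it reaches from about 0.425 to 0.875 m from the base axis. Payload 4.7 kg.
Tool frame: the origin (TCP) lies between the finger pads; the fingertips stand 22 mm ahead of it and the grasp point (between the pads) lies 3 mm ahead of it; z points along the fingers, y is the line along which they close (so a half turn about z gives the same grasp; the last joint's range is limited). The gripper opens to 87 mm and grips with 3 to 60 N. Pads are 19 mm wide; open, the fingers measure 117 mm over their backs; the gripper's body (75 mm by 190 mm) begins 51 mm behind the grasp point.
Start: joints at [-69.265, 18.392, -4.016, 83.108, 1.295, 78.541, -3.26], TCP at [0.222, 0.611, 0.245] pointing down, gripper open.
Joint ranges: [-163.93, 163.93], [-17.29, 119.83], [-79.2, 71.16], [3.27, 140.29], [-89.18, 269.18], [5.43, 117.66], [-154.24, 154.24]. Speed limits (degrees/s): [147.25, 147.25, 180, 180, 180, 180, 180].

## Interface

Orientations are given as [roll, pitch, yaw] about the fixed x, y, z axes, in that order (R = Rz(yaw) Ry(pitch) Rx(roll)).
In Python, from cell import env gives the robot as it stands.
- The arm moves only by the tool drive_tool, never from a script. Its argument "moves" is a list of rows, each a list of 3 entries, a list of its own where there are three numbers: the shift along the tool's x, y, z in mm, then the turn, a rotation vector about the tool's x, y, z in rad, then the closure, from 0 (fully open) to 1 (shut). In form: [[[x, y, z], [wx, wy, wz], jaw], ...]. A call has 1 to 12 rows; each row shifts and turns the commanded pose from where the row before left it, along the tool's axes as they then stand; what a row does not reach is not made up. A row lasts 1/12 s, in which the tool goes at most 41.7 mm and 7.16 degrees, less where a joint would pass 70% of its speed; a pose out of reach is approached as far as the arm can. A call with a gripper value outside its range is refused whole. The fingers move at their own pace and stop on an object; "newtons" is the grip in N (left out, the last holds). Time passes only in rows, so rows that do not move let the fingers close. It gives the time, the measured TCP pose, the force, the opening and the grip force at its end, in the units of the state.
- env.get_obs(): the state, without advancing time (a new reading comes with each control period).
- env.read_camera(name): name is "scene" or "top"; returns (picture, depth): 420x560x3 uint8, blue, green, red; 420x560 float32, m along the optical axis (not along the pixel's ray), 0 where there is no reading.
- env.get_calibration(name): a dict with "fx", "fy", "cx", "cy" (pixels), "k1" (the pictures are not rectified: a ray, as slopes to the right and down, at radius r is drawn at 1 + k1 r^2 times it, then the intrinsics apply), "T" (4x4, takes a point from camera to world coordinates). Camera axes: x right, y down, z forward; pixel columns grow to the right and rows downward; lengths in m; the calibration is good to about 2 mm. A picture is of the moment at which its call begins. get_calibration takes no time and is no camera call.
- env.sign_off(): hands the job in; it is judged then, once.
The state is a dict: "time_s": time; "qpos": joint angles; "joint_velocities": joint speeds; "effort": joint torques, N m; "tool_pos": TCP position; "tool_rot": TCP orientation; "force": force on the tool from outside, world axes, zero at the start; "wrist_torque": the same for the moment, N m; "grip_width": finger opening in m; "grasp_force": force on a finger pad.
Only numpy, scipy, OpenCV 4.12 (cv2) and the standard library are available. Lean on these libraries where they do the work, as an engineer would, in place of code of your own. Each camera call takes 0.05 s, during which the arm holds its last target. There are 200 camera calls.

## Working session

There is one attempt and no reset: what is moved stays moved. The work goes in short steps, Python scripts to look and compute and a tool call to move; the robot and the scene stay as the last step left them, time stands still between calls to the robot, and variables do not carry over. Pictures are saved under pics/ and viewed, at most 10 in all, crops included, and the job is handed in when it is done.

Besides the shell and the picture viewer there is one more tool, called after "Request:" by a JSON object that holds its "op" and its "data", one argument or row to a line. drive_tool: Moves the arm, as the interface text tells. Its arguments: {"type":"object","properties":{"moves":{"type":"array"},"newtons":{"type":"number"}},"required":["moves"]}

```bash
mkdir -p pics; cat > h.py <<'E'
import numpy as np, cv2
from cell import env
from scipy.spatial.transform import Rotation as R
def cloud(name):
    im,d=env.read_camera(name); c=env.get_calibration(name)
    K=np.array([[c['fx'],0,c['cx']],[0,c['fy'],c['cy']],[0,0,1.]])
    v,u=np.mgrid[:420,:560]
    p=cv2.undistortPoints(np.stack([u,v],-1).reshape(-1,1,2).astype(np.float64),K,np.array([c['k1'],0,0,0,0.])).reshape(420,560,2)
    P=np.dstack([p*d[...,None],d]).astype(float)
    W=P@c['T'][:3,:3].T+c['T'][:3,3]; W[d==0]=np.nan
    return im,d,W
E
python3 - <<'E'
from h import *
for n in('scene','top'):
    im,d,W=cloud(n); cv2.imwrite(f'pics/{n}0.png',im); np.savez(f'{n}0.npz',im=im,W=W)
    print(n,env.get_calibration(n)['T'].round(3).tolist())
print(env.get_obs())
E
```

```text
scene [[-0.763, 0.466, -0.447, 1.086], [0.646, 0.528, -0.551, 0.736], [-0.02, -0.709, -0.704, 1.031], [0.0, 0.0, 0.0, 1.0]]
top [[0.024, -0.982, 0.188, 0.266], [-0.999, -0.018, 0.03, -0.008], [-0.026, -0.189, -0.982, 1.254], [0.0, 0.0, 0.0, 1.0]]
{'time_s': 0.1, 'qpos': array([-69.26587522,  18.4370868 ,  -4.01452784,  83.16966026,
         1.29587919,  78.540361  ,  -3.25925372]), 'joint_velocities': array([-0.04983603, -0.07689868,  0.07911404, -0.10564061,  0.03233346,
        0.00371868,  0.02098668]), 'effort': array([-2.61735950e-04, -4.92574131e+01, -4.05873125e-01, -3.13396454e+01,
       -6.43056957e-02,  3.95818159e-02,  9.14818020e-05]), 'tool_pos': array([0.2214271 , 0.61062405, 0.24352962]), 'tool_rot': array([-1.79898171e+02,  6.66866025e-03,  1.60075484e+02]), 'force': array([ 0.03207251, -0.13279076, -0.19057146]), 'wrist_torque': array([-0.01970305,  0.01309444, -0.00236173]), 'grasp_force': 0.0, 'grip_width': 0.0869402536208412}
```

View pics/scene0.png

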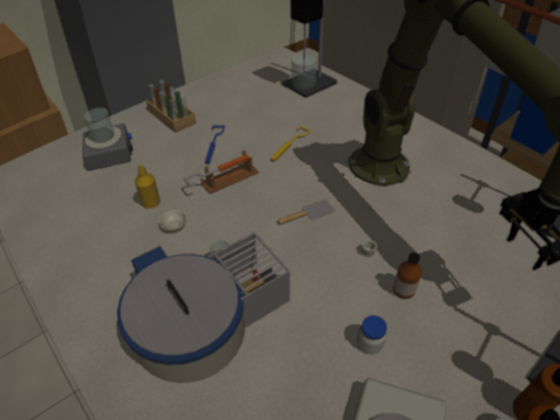

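View pics/top0.png

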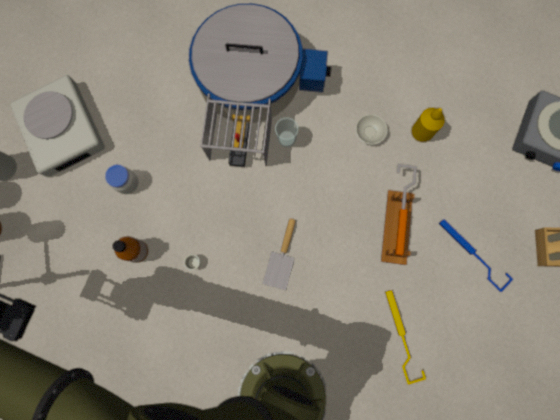

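The top view shows the orange rod in its rest at (403,225), hook at about (408,172) pointing up the image. The look-alikes are blue at (475,255) and yellow at (405,335). The bath is at (246,55), its guard at (237,128), the red knob at about (238,137) and the beaker at (286,132). I choose the orange rod in the wooden rest and check it in one close crop while measuring.

```bash
python3 - <<'E'
from h import *
z=np.load('top0.npz'); im,W=z['im'],z['W']
a=cv2.resize(im[150:275,365:435],None,fx=4.8,fy=4.8,interpolation=cv2.INTER_CUBIC)
b=cv2.resize(im[85:175,190:310],None,fx=3.8,fy=3.8,interpolation=cv2.INTER_CUBIC)
c=np.zeros((600,800,3),np.uint8); c[:a.shape[0],:a.shape[1]]=a; c[:b.shape[0],340:340+b.shape[1]]=b
cv2.imwrite('pics/crop.png',c)
for n in('top','scene'):
    z=np.load(n+'0.npz'); im,W=z['im'],z['W']
    hsv=cv2.cvtColor(im,cv2.COLOR_BGR2HSV); H,S,V=hsv[...,0],hsv[...,1],hsv[...,2]
    x,y,zz=W[...,0],W[...,1],W[...,2]
    ok=(zz>.055)&(zz<.09)&(y<-.2)&(y>-.5)&(x>.3)&(x<.75)
    m=ok&(H>4)&(H<14)&(S>190)&(V>100)
    p=W[m]; print(n,'handle',len(p),p.mean(0).round(4),p.min(0).round(3),p.max(0).round(3))
    q=p[:,:2]-p[:,:2].mean(0); u=np.linalg.svd(q,full_matrices=0)[2][0]; u=u*np.sign(u[0]); print('yaw',np.degrees(np.arctan2(u[1],u[0])),np.percentile(q@u,[1,99]), np.percentile(q@[-u[1],u[0]],[2,98]),np.percentile(p[:,2],[10,50,90]))
    r=(H<6)|(H>174); m=r&(S>140)&(V>60)&(x>.5)&(x<1)&(y>-.3)&(y<.3)&(zz>.03)
    print('red',m.sum(),np.argwhere(m)[:30].tolist(),W[m].round(3)[:30].tolist())
    m=(zz>.12)&(zz<.14)&(x>.5)&(x<.8)&(y>-.15)&(y<.2); p=W[m]; print('guard',len(p),p[:,:2].min(0),p[:,:2].max(0)); 
    rr=cv2.minAreaRect(p[:,:2].astype(np.float32)*1000); print(rr,cv2.boxPoints(rr).round(0).tolist())
    m=(zz>.10)&(zz<.18)&(x>.7)&(H>100)&(H<125)&(S>130); p=W[m]; print('rim',len(p),p.min(0).round(3),p.max(0).round(3))
E
```

```text
<stdin>:13: RuntimeWarning: Mean of empty slice.
  ret = um.true_divide(
Traceback (most recent call last):
ValueError: zero-size array to reduction operation minimum which has no identity
```

View pics/crop.png

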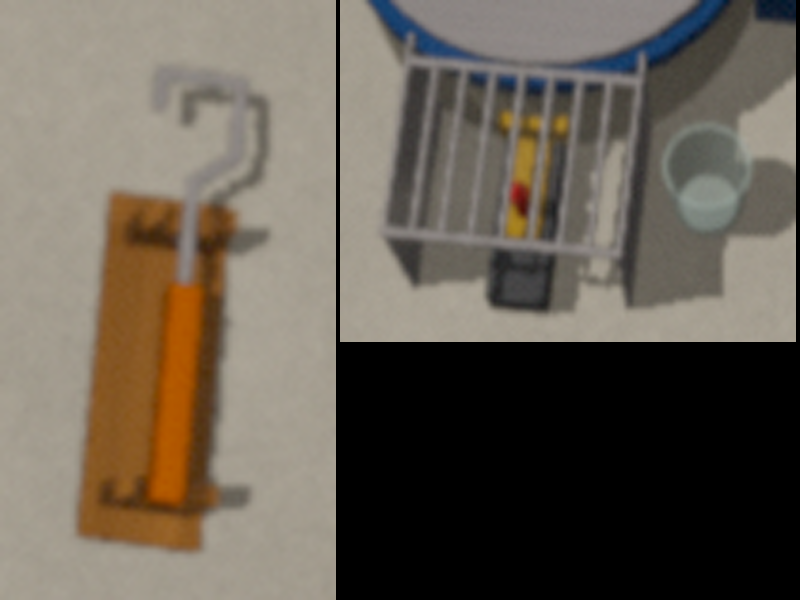

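The crop shows the orange rod in the wooden rest, with the J's shank to the right (-y) and the tip to the left. The red knob sits under the guard at image pixel (237,137). The colour limits were too strict, so I loosen them.

```bash
python3 - <<'E'
from h import *
for n in('top','scene'):
    z=np.load(n+'0.npz'); im,W=z['im'],z['W']
    hsv=cv2.cvtColor(im,cv2.COLOR_BGR2HSV); H,S,V=[hsv[...,i].astype(int) for i in range(3)]
    x,y,zz=W[...,0],W[...,1],W[...,2]
    if n=='top': print('px',hsv[230,402],W[230,402],W[130,237],W[137,237],hsv[137,237],W[120,237])
    m=(H<16)&(S>170)&(V>110)&(y<-.1)&(y>-.6)&(x>.2)&(x<.8)&(zz>.03)
    p=W[m]
    if len(p)>5:
        p=p[p[:,2]>np.median(p[:,2])-.006]
        print(n,'handle',len(p),p.mean(0).round(4))
        u,v=[*cv2.fitLine(p[:,:2].astype(np.float32),cv2.DIST_HUBER,0,.001,.001).ravel()[:2]]
        s=np.sign(u);u*=s;v*=s
        q=p[:,:2]-p[:,:2].mean(0);print('yaw',np.degrees(np.arctan2(v,u)),np.percentile(q@[u,v],[1,99]),np.percentile(q@[-v,u],[2,98]),np.percentile(p[:,2],[10,50,90]))
    m=((H<7)|(H>172))&(S>140)&(V>50)&(x>.5)&(x<1)&(y>-.2)&(y<.25)&(zz>.03)
    print('red',m.sum(),[(a.tolist(),b.round(3).tolist()) for a,b in zip(np.argwhere(m),W[m])][:25])
    m=(zz>.12)&(zz<.14)&(x>.5)&(x<.8)&(y>-.15)&(y<.25); p=W[m]; print('guard',len(p))
    if len(p): print(cv2.boxPoints(cv2.minAreaRect(p[:,:2].astype(np.float32)*1000)).round(0).tolist())
    m=(zz>.09)&(zz<.18)&(x>.6)&(H>100)&(H<125)&(S>130)&(y>-.2); p=W[m]; print('rim',len(p))
    if len(p):print(p.min(0).round(3),p.max(0).round(3))
E
```

```text
px [ 14 255 176] [ 0.43332389 -0.29993302  0.06655879] [0.70630188 0.14008907 0.0435557 ] [0.67283675 0.13463789 0.0814868 ] [  1 205 102] [0.73484686 0.1410563  0.04534564]
top handle 334 [ 0.4317 -0.2978  0.0679]
yaw -7.3983617 [-0.06032942  0.09322937] [-0.01000448  0.01846698] [0.06463192 0.06770645 0.07136163]
red 20 [([134, 235], [0.681, 0.14, 0.083]), ([134, 236], [0.681, 0.138, 0.082]), ([134, 237], [0.68, 0.135, 0.085]), ([135, 235], [0.677, 0.14, 0.084]), ([135, 236], [0.677, 0.137, 0.084]), ([135, 237], [0.678, 0.135, 0.084]), ([135, 238], [0.679, 0.132, 0.08]), ([136, 235], [0.675, 0.14, 0.083]), ([136, 236], [0.675, 0.137, 0.085]), ([136, 237], [0.674, 0.134, 0.087]), ([136, 238], [0.674, 0.131, 0.087]), ([137, 235], [0.672, 0.14, 0.084]), ([137, 236], [0.672, 0.137, 0.084]), ([137, 237], [0.673, 0.135, 0.081]), ([137, 238], [0.672, 0.132, 0.083]), ([138, 237], [0.673, 0.136, 0.073]), ([138, 238], [0.674, 0.133, 0.069]), ([139, 237], [0.673, 0.136, 0.065]), ([139, 238], [0.673, 0.134, 0.064]), ([140, 238], [0.671, 0.134, 0.061])]
guard 2417
[[615.0, -4.0], [800.0, -4.0],
[... 283 characters left out ...]
, [0.679, 0.137, 0.088]), ([271, 255], [0.676, 0.137, 0.085]), ([271, 256], [0.673, 0.136, 0.082]), ([272, 253], [0.682, 0.135, 0.084]), ([272, 254], [0.681, 0.138, 0.086]), ([272, 255], [0.679, 0.14, 0.087]), ([272, 256], [0.676, 0.141, 0.085]), ([273, 254], [0.683, 0.141, 0.087]), ([277, 256], [0.678, 0.142, 0.066]), ([278, 254], [0.684, 0.141, 0.066]), ([278, 255], [0.684, 0.144, 0.069]), ([278, 256], [0.68, 0.143, 0.064]), ([279, 254], [0.684, 0.139, 0.059]), ([279, 255], [0.682, 0.142, 0.06]), ([279, 256], [0.68, 0.144, 0.061]), ([280, 254], [0.685, 0.141, 0.057])]
guard 2027
[[616.0, 241.0], [617.0, 2.0], [800.0, 3.0], [799.0, 242.0]]
rim 1035
[ 0.759 -0.095  0.099] [1.043 0.272 0.135]
```

```bash
python3 - <<'E'
from h import *
from scipy.optimize import least_squares
hs=[]
for n in('top','scene'):
    z=np.load(n+'0.npz'); im,W=z['im'],z['W']
    hsv=cv2.cvtColor(im,cv2.COLOR_BGR2HSV); H,S,V=[hsv[...,i].astype(int) for i in range(3)]
    x,y,zz=W[...,0],W[...,1],W[...,2]
    m=(H<16)&(S>190)&(V>110)&(y<-.26)&(y>-.34)&(x>.34)&(x<.52)&(zz>.063)&(zz<.075)
    p=W[m][:,:2]; r=cv2.minAreaRect((p*1000).astype(np.float32)); print(n,'handle',r,np.median(p,0), W[m][:,2].mean())
    # lid: flat steel z~.14
    m=(zz>.132)&(zz<.148)&(S<60)&(x>.72)&(y>-.1)&(y<.3)
    p=(W[m][:,:2]*1000).astype(np.float32); c=cv2.minEnclosingCircle(cv2.convexHull(p)[:,0]); print('lid',len(p),c,p.mean(0))
    C=np.array(c[0])/1000
    m=(zz>.09)&(zz<.15)&(H>100)&(H<125)&(S>130)&(np.hypot(x-C[0],y-C[1])<.17)
    p=W[m][:,:2]; s=least_squares(lambda q:np.hypot(*(p-q[:2]).T)-q[2],[*C,.14],loss='soft_l1',f_scale=.004).x; print('rim',s,W[m][:,2].mean())
    m=(zz>.12)&(zz<.142)&(x>.55)&(x<.8)&(np.hypot(x-s[0],y-s[1])>.16)&(abs(y-.137)<.13)
    p=W[m][:,:2]; r=cv2.minAreaRect((p*1000).astype(np.float32)); print('guard',len(p),r,cv2.boxPoints(r).round(0).tolist())
    print('yaw from knob', np.degrees(np.arctan2(s[1]-.137,s[0]-.678)))
E
```

```text
top handle ((429.9693603515625, -293.03594970703125), (40.391021728515625, 117.4739990234375), 88.87837982177734) [ 0.43108954 -0.29785047] 0.06786483286584627
lid 8166 ((870.8941040039062, 127.92825317382812), 172.25457763671875) [883.44867 116.73432]
rim [0.8925191  0.1160738  0.14877963] 0.12509936187130216
guard 972 ((687.9661254882812, 135.53878784179688), (165.87240600585938, 133.1136474609375), 84.95008087158203) [[614.0, 59.0], [747.0, 47.0], [762.0, 212.0], [629.0, 224.0]]
yaw from knob -5.5715386071389235
scene handle ((432.98602294921875, -293.2392883300781), (14.243382453918457, 110.85618591308594), 83.73829650878906) [ 0.43238768 -0.29156751] 0.06825792202614639
lid 9280 ((875.7078857421875, 134.6884002685547), 173.17755126953125) [893.80084 129.68399]
rim [0.8932883  0.12084697 0.14678496] 0.1297116577259274
guard 1119 ((689.1260375976562, 136.85215759277344), (169.13671875, 133.47433471679688), 85.16358184814453) [[615.0, 58.0], [748.0, 47.0], [763.0, 215.0], [630.0, 227.0]]
yaw from knob -4.290849102389745
```

Checks: the bath yaw is about -5°, its origin about (0.695, 0.136), and the drum centre comes out at x=200 as it should. The knob is at (0.678, 0.137), bath x about -17. The rod origin is about (0.432, -0.294), yaw about -7°. Now I move over to the rod.

Request:
{"op": "drive_tool", "data": {
  "moves": [
    [[-32, -20, 0], [0, 0, 0], 0],
    [[-32, -20, 0], [0, 0, 0], 0],
    [[-32, -20, 0], [0, 0, 0], 0],
    [[-32, -20, 0], [0, 0, 0], 0],
    [[-32, -20, 0], [0, 0, 0], 0],
    [[-32, -20, 0], [0, 0, 0], 0],
    [[-32, -20, 0], [0, 0, 0], 0],
    [[-32, -20, 0], [0, 0, 0], 0],
    [[-32, -20, 0], [0, 0, 0], 0],
    [[-32, -20, 0], [0, 0, 0], 0],
    [[-32, -20, 0], [0, 0, 0], 0],
    [[-32, -20, 0], [0, 0, 0], 0]
  ]
}}

```text
time_s: 1.1
tool_pos: [0.5014, 0.2529, 0.2444]
tool_rot: [-180.0, -0.0, 160.1]
force: [0.6, 0.3, -0.2]
grip_width: 0.0872
grasp_force: 0.0
```

Request:
{"op": "drive_tool", "data": {
  "moves": [
    [[-9, -38, 0], [0, 0, 0], 0],
    [[-9, -38, 0], [0, 0, 0], 0],
    [[-9, -38, 0], [0, 0, 0], 0],
    [[-9, -38, 0], [0, 0, 0], 0],
    [[-9, -38, 0], [0, 0, 0], 0],
    [[-9, -38, 0], [0, 0, 0], 0],
    [[-9, -38, 0], [0, 0, 0], 0],
    [[-9, -38, 0], [0, 0, 0], 0],
    [[-9, -38, 0], [0, 0, 0], 0],
    [[-9, -38, 0], [0, 0, 0], 0],
    [[-9, -38, 0], [0, 0, 0], 0],
    [[-9, -38, 0], [0, 0, 0], 0]
  ]
}}

```text
time_s: 2.1
tool_pos: [0.446, -0.2126, 0.2445]
tool_rot: [180.0, 0.0, 160.1]
force: [1.4, 0.4, 0.1]
grip_width: 0.087
grasp_force: 0.0
```

Request:
{"op": "drive_tool", "data": {
  "moves": [
    [[-7, -38, 0], [0, 0, 0.12], 0],
    [[0, 0, 0], [0, 0, 0.12], 0],
    [[0, 0, 0], [0, 0, 0.12], 0],
    [[0, 0, 0], [0, 0, 0.12], 0],
    [[0, 0, 0], [0, 0, 0.12], 0],
    [[0, 0, 0], [0, 0, 0.12], 0],
    [[0, 0, 0], [0, 0, 0.12], 0],
    [[0, 0, 0], [0, 0, 0.12], 0],
    [[0, 0, 0], [0, 0, 0.12], 0],
    [[0, 0, 0], [0, 0, 0.12], 0],
    [[0, 0, 0], [0, 0, 0.12], 0],
    [[0, 0, 0], [0, 0, 0.12], 0]
  ]
}}

```text
time_s: 3.1
tool_pos: [0.4402, -0.2489, 0.2442]
tool_rot: [-180.0, -0.0, 77.2]
force: [-0.4, 0.5, 0.3]
grip_width: 0.0868
grasp_force: 0.0
```

Request:
{"op": "drive_tool", "data": {
  "moves": [
    [[0, 0, 0], [0, 0, 0.12], 0],
    [[0, 0, 0], [0, 0, 0.12], 0],
    [[0, 0, 0], [0, 0, 0.12], 0],
    [[0, 0, 0], [0, 0, 0.12], 0],
    [[0, 0, 0], [0, 0, 0.12], 0],
    [[0, 0, 0], [0, 0, 0.12], 0],
    [[0, 0, 0], [0, 0, 0.12], 0],
    [[0, 0, 0], [0, 0, 0.12], 0],
    [[0, 0, 0], [0, 0, 0.12], 0],
    [[0, 0, 0], [0, 0, 0.12], 0],
    [[0, 0, 0], [0, 0, 0.12], 0],
    [[0, 0, 0], [0, 0, 0.12], 0]
  ]
}}

```text
time_s: 4.1
tool_pos: [0.4402, -0.2489, 0.2442]
tool_rot: [-180.0, 0.0, -5.3]
force: [0.1, -0.4, 0.3]
grip_width: 0.0869
grasp_force: 0.0
```

Request:
{"op": "drive_tool", "data": {
  "moves": [
    [[-2, 23, 0], [0, 0, 0.033], 0],
    [[0, 23, 0], [0, 0, 0], 0],
    [[0, 0, 35], [0, 0, 0], 0],
    [[0, 0, 35], [0, 0, 0], 0],
    [[0, 0, 35], [0, 0, 0], 0],
    [[0, 0, 30], [0, 0, 0], 0],
    [[0, 0, 26], [0, 0, 0], 0],
    [[0, 0, 20], [0, 0, 0], 0],
    [[0, 0, 0], [0, 0, 0], 0],
    [[0, 0, 0], [0, 0, 0], 0]
  ]
}}

```text
time_s: 4.93
tool_pos: [0.4329, -0.2943, 0.0628]
tool_rot: [-180.0, 0.2, -6.8]
force: [-0.8, -0.0, 1.0]
grip_width: 0.087
grasp_force: 0.0
```

```bash
python3 - <<'E'
from h import *
o=[]
for n,s in(('top',(140,290,330,450)),('scene',(120,210,160,290))):
    im,d,W=cloud(n); np.savez(n+'1.npz',im=im,W=W)
    c=im[s[0]:s[1],s[2]:s[3]]; o.append(cv2.resize(c,(400,int(400*c.shape[0]/c.shape[1])),interpolation=cv2.INTER_CUBIC)[:600])
h=max(a.shape[0] for a in o); cv2.imwrite('pics/grip.png',np.hstack([np.pad(a,((0,h-a.shape[0]),(0,0),(0,0))) for a in o]))
E
```

```text
(no output)
```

View pics/grip.png

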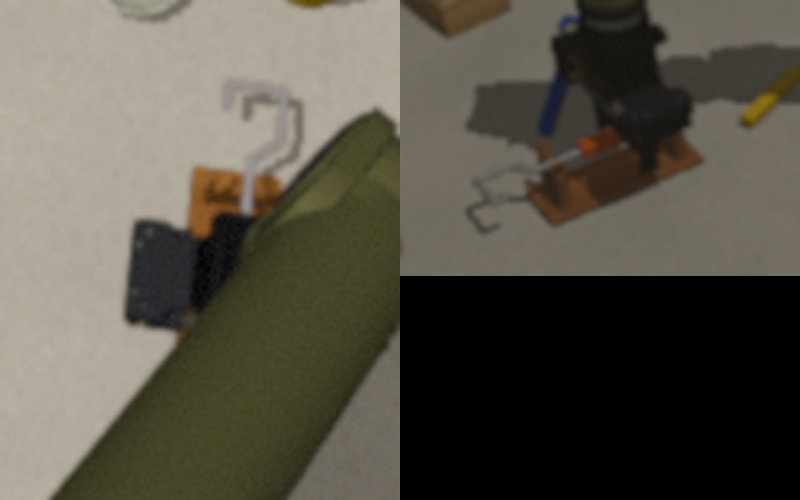

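The gripper is over the rod: the handle enters between the fingers at crop pixel (600,140) on the right, and the hook is free at (260,110) on the left. I close.

Request:
{"op": "drive_tool", "data": {
  "moves": [
    [[0, 0, 0], [0, 0, 0], 1],
    [[0, 0, 0], [0, 0, 0], 1],
    [[0, 0, 0], [0, 0, 0], 1],
    [[0, 0, 0], [0, 0, 0], 1],
    [[0, 0, 0], [0, 0, 0], 1],
    [[0, 0, 0], [0, 0, 0], 1],
    [[0, 0, 0], [0, 0, 0], 1],
    [[0, 0, 0], [0, 0, 0], 1],
    [[0, 0, 0], [0, 0, 0], 1],
    [[0, 0, 0], [0, 0, 0], 1]
  ],
  "newtons": 50
}}

```text
time_s: 5.87
tool_pos: [0.4338, -0.2946, 0.0635]
tool_rot: [-180.0, 0.0, -6.8]
force: [0.0, -0.5, 0.0]
grip_width: 0.028
grasp_force: 0.7
```

Request:
{"op": "drive_tool", "data": {
  "moves": [
    [[0, 0, 0], [0, 0, 0], 1],
    [[0, 0, 0], [0, 0, 0], 1],
    [[0, 0, 0], [0, 0, 0], 1],
    [[0, 0, 0], [0, 0, 0], 1],
    [[0, 0, 0], [0, 0, 0], 1],
    [[0, 0, 0], [0, 0, 0], 1]
  ]
}}

```text
time_s: 6.37
tool_pos: [0.4338, -0.295, 0.0636]
tool_rot: [180.0, -0.0, -6.8]
force: [0.2, -1.8, -2.3]
grip_width: 0.0173
grasp_force: 50.0
```

Request:
{"op": "drive_tool", "data": {
  "moves": [
    [[0, 0, -10], [0, 0, 0], 1],
    [[0, 0, -20], [0, 0, 0], 1],
    [[0, 0, -30], [0, 0, 0], 1],
    [[0, 0, -30], [0, 0, 0], 1],
    [[0, 0, -30], [0, 0, 0], 1],
    [[0, 0, -30], [0, 0, 0], 1],
    [[0, 0, -20], [0, 0, 0], 1],
    [[0, 0, 0], [0, 0, 0], 1],
    [[0, 0, 0], [0, 0, 0], 1]
  ]
}}

```text
time_s: 7.12
tool_pos: [0.4342, -0.2944, 0.2348]
tool_rot: [-180.0, -0.1, -6.8]
force: [-0.0, -0.6, -2.0]
grip_width: 0.0175
grasp_force: 50.0
```

```bash
cat > hook.py <<'E'
from h import *
import sys
o=env.get_obs(); p=o['tool_pos']; Rt=R.from_euler('xyz',o['tool_rot'],degrees=True).as_matrix()
print(p.round(4),o['tool_rot'].round(1),o['force'].round(1))
F=Rt@np.diag([1,-1,-1])  # rod-like frame
for n in('top','scene'):
    im,d,W=cloud(n); np.savez(n+'2.npz',im=im,W=W)
    L=((W-p)@F)*1000
    m=(L[...,0]>100)&(L[...,0]<210)&(abs(L[...,1])<45)&(abs(L[...,2])<30)
    q=L[m]; print(n,len(q))
    if not len(q): continue
    for a,b in((68,100),(100,115),(145,165),(170,190)):
        k=q[(q[:,0]>a)&(q[:,0]<b)] if a>=100 else L[(L[...,0]>a)&(L[...,0]<b)&(abs(L[...,1])<45)&(abs(L[...,2])<30)]
        if len(k): print(a,b,len(k),'y',np.percentile(k[:,1],[2,25,50,75,98]).round(0),'z',np.median(k[:,2]).round(1))
    for a,b in ((-30,-14),(-12,12),(14,30)):
        k=q[(q[:,1]>a)&(q[:,1]<b)]; print('yband',a,b,'x',np.percentile(k[:,0],[2,50,98]).round(0),'z',np.median(k[:,2]).round(1)) if len(k) else 0
    c=im[tuple(slice(max(0,g.min()-20),g.max()+20) for g in np.where(m))]
E
python3 hook.py
```

```text
[ 0.4342 -0.2944  0.2348] [-1.8e+02 -1.0e-01 -6.8e+00] [-0.  -0.6 -2. ]
top 232
68 100 31 y [-1.  1.  3.  5.  6.] z -1.3
100 115 29 y [-2.  0.  3.  5.  5.] z -2.3
145 165 49 y [-23. -20. -17.  24.  28.] z -1.6
170 190 76 y [-23. -11.   1.  14.  26.] z -1.8
yband -30 -14 x [125. 151. 177.] z -1.8
yband -12 12 x [101. 122. 177.] z -2.0
yband 14 30 x [153. 167. 177.] z -1.9
scene 112
68 100 25 y [ 2.  4.  6.  8. 10.] z -4.8
100 115 14 y [-1.  5.  6.  6. 10.] z -5.2
145 165 25 y [-23. -19. -16.  25.  31.] z -6.1
170 190 33 y [-16.  -7.   7.  23.  31.] z -4.7
yband -30 -14 x [130. 152. 175.] z -5.2
yband -12 12 x [101. 121. 180.] z -4.9
yband 14 30 x [158. 174. 180.] z -5.8
```

Request:
{"op": "drive_tool", "data": {
  "moves": [
    [[3, -15, 0], [0, 0, -0.031], 1],
    [[3, -30, 0], [0, 0, 0], 1],
    [[3, -35, 0], [0, 0, 0], 1],
    [[3, -35, 0], [0, 0, 0], 1],
    [[3, -35, 0], [0, 0, 0], 1],
    [[3, -35, 0], [0, 0, 0], 1],
    [[3, -35, 0], [0, 0, 0], 1]
  ]
}}

```text
time_s: 7.8
tool_pos: [0.4736, -0.0743, 0.2323]
tool_rot: [-180.0, 0.1, -4.9]
force: [0.3, 0.7, -1.8]
grip_width: 0.0175
grasp_force: 50.0
```

Request:
{"op": "drive_tool", "data": {
  "moves": [
    [[-9, -35, 0], [0, 0, 0], 1],
    [[-9, -35, 0], [0, 0, 0], 1],
    [[-9, -35, 0], [0, 0, 0], 1],
    [[-9, -35, 0], [0, 0, 0], 1],
    [[-9, -35, 0], [0, 0, 0], 1],
    [[-9, -30, 0], [0, 0, 0], 1],
    [[-9, -18, 0], [0, 0, 0], 1],
    [[0, -6, 0], [0, 0, 0], 1],
    [[0, 0, 0], [0, 0, 0], 1],
    [[0, 0, 0], [0, 0, 0], 1]
  ]
}}

```text
time_s: 8.63
tool_pos: [0.4316, 0.1556, 0.2327]
tool_rot: [179.9, 0.1, -5.0]
force: [-0.2, -0.2, -1.5]
grip_width: 0.0175
grasp_force: 50.0
```

```bash
python3 hook.py
```

```text
[0.4316 0.1556 0.2327] [ 1.799e+02  1.000e-01 -5.000e+00] [-0.2 -0.2 -1.5]
top 220
68 100 48 y [-3. -1.  1.  3.  5.] z -1.6
100 115 23 y [-4. -1.  1.  3.  5.] z -2.1
145 165 44 y [-24. -22. -19.  21.  25.] z -2.5
170 190 79 y [-24. -11.   1.  16.  26.] z -2.3
yband -30 -14 x [126. 151. 177.] z -1.8
yband -12 12 x [102. 123. 178.] z -2.3
yband 14 30 x [154. 170. 179.] z -2.8
scene 172
68 100 33 y [-1.  1.  3.  4.  6.] z -1.5
100 115 17 y [-0.  2.  4.  5.  6.] z -1.1
145 165 36 y [-23. -19. -17.  23.  27.] z -1.2
170 190 59 y [-21. -11.   4.  18.  27.] z -1.0
yband -30 -14 x [130. 155. 180.] z -0.7
yband -12 12 x [101. 124. 181.] z -1.3
yband 14 30 x [158. 172. 180.] z -1.5
```

Request:
{"op": "drive_tool", "data": {
  "moves": [
    [[0, 0, 30], [0, 0, 0], 1],
    [[0, 0, 35], [0, 0, 0], 1],
    [[0, 0, 35], [0, 0, 0], 1],
    [[0, 0, 21], [0, 0, 0], 1],
    [[0, 0, 0], [0, 0, 0], 1],
    [[0, 0, 0], [0, 0, 0], 1],
    [[10, 0, 0], [0, 0, 0], 1],
    [[10, 0, 0], [0, 0, 0], 1],
    [[10, 0, 0], [0, 0, 0], 1],
    [[10, 0, 0], [0, 0, 0], 1],
    [[0, 0, 0], [0, 0, 0], 1],
    [[0, 0, 0], [0, 0, 0], 1]
  ]
}}

```text
time_s: 9.73
tool_pos: [0.4727, 0.1525, 0.1128]
tool_rot: [180.0, -0.0, -5.1]
force: [-0.3, 0.2, -1.3]
grip_width: 0.0173
grasp_force: 50.0
```

Request:
{"op": "drive_tool", "data": {
  "moves": [
    [[10, 0, 0], [0, 0, 0], 1],
    [[10, 0, 0], [0, 0, 0], 1],
    [[10, 0, 0], [0, 0, 0], 1],
    [[10, 0, 0], [0, 0, 0], 1],
    [[8, 0, 0], [0, 0, 0], 1],
    [[4, 0, 0], [0, 0, 0], 1],
    [[0, 0, 0], [0, 0, 0], 1],
    [[0, 0, 0], [0, 0, 0], 1]
  ]
}}

```text
time_s: 10.4
tool_pos: [0.5236, 0.148, 0.1123]
tool_rot: [180.0, 0.0, -5.1]
force: [0.5, 0.3, -1.4]
grip_width: 0.0176
grasp_force: 50.0
```

```bash
python3 hook.py; python3 - <<'E'
from h import *
o=[]
for n,s in(('top',(85,185,180,300)),('scene',(220,330,200,310))):
    z=np.load(n+'2.npz');c=z['im'][s[0]:s[1],s[2]:s[3]]; o.append(cv2.resize(c,(400,int(400*c.shape[0]/c.shape[1])),interpolation=cv2.INTER_CUBIC)[:600])
    im,W=z['im'],z['W'];hsv=cv2.cvtColor(im,cv2.COLOR_BGR2HSV); H,S,V=[hsv[...,i].astype(int) for i in range(3)]
    m=((H<7)|(H>172))&(S>140)&(V>50)&(abs(W[...,0]-.675)<.05)&(abs(W[...,1]-.137)<.05)&(W[...,2]>.03); print(n,'red',m.sum(),np.median(W[m],0) if m.any() else '')
h=max(a.shape[0] for a in o); cv2.imwrite('pics/in.png',np.hstack([np.pad(a,((0,h-a.shape[0]),(0,0),(0,0))) for a in o]))
E
```

```text
[0.5236 0.148  0.1123] [180.    0.   -5.1] [ 0.5  0.3 -1.4]
top 481
68 100 25 y [-29.  -3.  -1.   0.   3.] z -2.0
100 115 71 y [-42. -32. -17.  -3.   4.] z 21.3
145 165 104 y [-39. -20.  -3.   4.  24.] z 16.7
170 190 101 y [-40. -19.   0.  18.  43.] z 18.1
yband -30 -14 x [101. 151. 205.] z 17.8
yband -12 12 x [101. 152. 204.] z 17.8
yband 14 30 x [147. 171. 208.] z 18.4
scene 562
68 100 27 y [-1.  2.  4.  6. 19.] z -1.2
100 115 112 y [-43. -18.   3.  22.  44.] z 21.5
145 165 101 y [-38. -18.   2.  23.  44.] z 19.7
170 190 108 y [-38. -16.   3.  22.  45.] z 19.3
yband -30 -14 x [102. 152. 206.] z 19.6
yband -12 12 x [102. 142. 203.] z 19.6
yband 14 30 x [102. 161. 207.] z 20.0
top red 20 [0.67405908 0.13497728 0.08298509]
scene red 10 [0.68087924 0.1413503  0.06334263]
```

View pics/in.png

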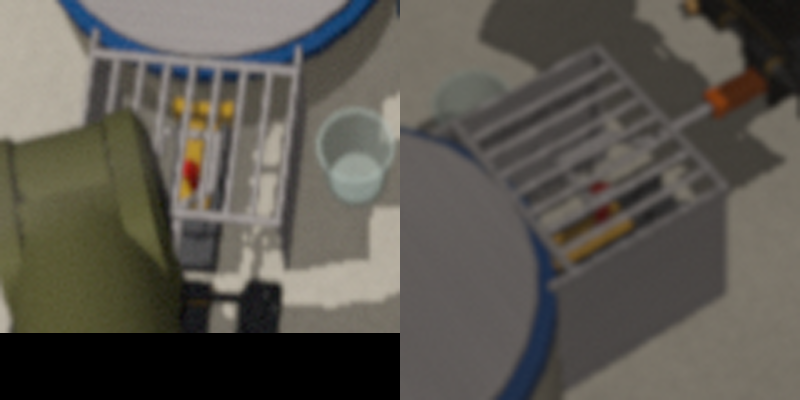

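The hook is under the roof, shaft passing under the front bar at right-crop pixel (690,115), and the red knob at (190,175) on the left is still visible. I check the hook's position from points at its height before lowering.

```bash
python3 - <<'E'
from h import *
o=env.get_obs(); p=o['tool_pos']; F=R.from_euler('xyz',o['tool_rot'],degrees=True).as_matrix()@np.diag([1,-1,-1])
for n in('top','scene'):
    z=np.load(n+'2.npz'); W=z['W']; hsv=cv2.cvtColor(z['im'],cv2.COLOR_BGR2HSV)
    L=((W-p)@F)*1000
    m=(L[...,0]>60)&(L[...,0]<200)&(abs(L[...,1])<45)&(L[...,2]>-8)&(L[...,2]<6)
    print(n,[tuple(a) for a in L[m][:,:].round(0).astype(int)[:, :2].tolist()])
    H,S=hsv[...,0].astype(int),hsv[...,1]
    m=((H<7)|(H>172))&(S>140)&(abs(W[...,0]-.675)<.05)&(abs(W[...,1]-.137)<.05)&(W[...,2]>.03); print('knob',L[m].round(0).astype(int).tolist())
E
```

```text
top [(177, 21), (174, 20), (175, 18), (175, 16), (175, 13), (174, 10), (176, 2), (177, 0), (176, -3), (177, -5), (172, 21), (172, 18), (172, 15), (173, 13), (172, 10), (173, 2), (173, -1), (175, -5), (172, -9), (174, -11), (176, -19), (176, -21), (178, -23), (168, 23), (167, 19), (171, 13), (171, 10), (172, 3), (170, -1), (172, -3), (173, -5), (170, -9), (172, -11), (172, -19), (172, -22), (173, -24), (164, 22), (166, 20), (168, -6), (170, -8), (170, -11), (171, -19), (169, -23), (170, -25), (163, 22), (164, 20), (167, -20), (168, -22), (168, -25), (161, 22), (162, 20), (163, -21), (165, -23), (158, 22), (158, 19), (161, -18), (162, -20), (161, -24), (156, 21), (160, -18), (159, -21), (158, -24), (153, 21), (156, -18), (157, -21), (157, -24), (153, -19), (153, -22), (154, -24), (151, -19), (149, -22), (152, -24), (148, -20), (146, -23), (148, -25), (145, -20), (145, -23), (146, -25), (143, -17), (142, -21), (141, -24), (140, -18), (139, -21), (140, -23), (137, -18), (136, -22), (137, -24), (135, -18), (135, -21), (135, -24), (132, -19), (132, -21), (131, -24), (127, -9), (127, -12), 
[... 1767 characters left out ...]
160, -19), (174, -21), (172, -19), (170, -17), (167, -19), (166, -14), (178, -20), (176, -19), (173, -18), (171, -17), (179, -19), (178, -15), (179, -9), (178, -6), (176, -4), (181, -6), (179, -3), (176, -5), (175, -1), (180, -2), (179, 0), (177, 3), (174, 3), (179, 1), (179, 5), (180, 2), (159, 21), (158, 25), (179, 15), (175, 14), (165, 22), (163, 23), (161, 24), (181, 14), (179, 16), (176, 16), (175, 19), (169, 23), (168, 26), (165, 27), (181, 18), (178, 19), (178, 23), (175, 23), (172, 22), (169, 22), (179, 20), (177, 22), (176, 24)]
knob [[158, -1, -27], [156, 1, -26], [156, 9, -44], [161, 7, -46], [159, 7, -48], [156, 7, -50], [160, 4, -55], [159, 9, -50], [156, 8, -54], [161, 6, -56]]
```

The knob is at (153, 1) within the throat, which spans y -18..18 with the inner face at x≈170. I lower.

Request:
{"op": "drive_tool", "data": {
  "moves": [
    [[0, 0, 6], [0, 0, 0], 1],
    [[0, 0, 6], [0, 0, 0], 1],
    [[0, 0, 6], [0, 0, 0], 1],
    [[0, 0, 6], [0, 0, 0], 1],
    [[0, 0, 0], [0, 0, 0], 1]
  ]
}}

```text
time_s: 10.92
tool_pos: [0.5223, 0.1478, 0.0867]
tool_rot: [179.9, 0.2, -5.0]
force: [-0.6, 0.3, -1.1]
grip_width: 0.0175
grasp_force: 50.0
```

Request:
{"op": "drive_tool", "data": {
  "moves": [
    [[0, 0, 6], [0, 0, 0], 1],
    [[0, 0, 6], [0, 0, 0], 1],
    [[0, 0, 6], [0, 0, 0], 1],
    [[0, 0, 3], [0, 0, 0], 1],
    [[0, 0, 0], [0, 0, 0], 1],
    [[0, 0, 0], [0, 0, 0], 1]
  ]
}}

```text
time_s: 11.42
tool_pos: [0.5235, 0.148, 0.0673]
tool_rot: [180.0, 0.0, -5.1]
force: [-0.2, 0.3, -2.1]
grip_width: 0.0176
grasp_force: 50.0
```

Request:
{"op": "drive_tool", "data": {
  "moves": [
    [[-2, 0, 0], [0, 0, 0], 1],
    [[-2, 0, 0], [0, 0, 0], 1],
    [[-2, 0, 0], [0, 0, 0], 1],
    [[0, 0, 0], [0, 0, 0], 1],
    [[0, 0, 0], [0, 0, 0], 1]
  ]
}}

```text
time_s: 11.83
tool_pos: [0.5176, 0.1488, 0.0678]
tool_rot: [-180.0, -0.0, -5.0]
force: [1.1, -0.2, -0.9]
grip_width: 0.0173
grasp_force: 50.0
```

Request:
{"op": "drive_tool", "data": {
  "moves": [
    [[-2, 0, 0], [0, 0, 0], 1],
    [[-2, 0, 0], [0, 0, 0], 1],
    [[-2, 0, 0], [0, 0, 0], 1],
    [[-2, 0, 0], [0, 0, 0], 1],
    [[-1, 0, 0], [0, 0, 0], 1],
    [[0, 0, 0], [0, 0, 0], 1]
  ]
}}

```text
time_s: 12.33
tool_pos: [0.5093, 0.1494, 0.068]
tool_rot: [-180.0, -0.1, -5.1]
force: [3.9, 0.2, -2.1]
grip_width: 0.0176
grasp_force: 50.0
```

Request:
{"op": "drive_tool", "data": {
  "moves": [
    [[-2, 0, 0], [0, 0, 0], 1],
    [[-2, 0, 0], [0, 0, 0], 1],
    [[-2, 0, 0], [0, 0, 0], 1],
    [[-2, 0, 0], [0, 0, 0], 1],
    [[-2, 0, 0], [0, 0, 0], 1],
    [[0, 0, 0], [0, 0, 0], 1]
  ]
}}

```text
time_s: 12.83
tool_pos: [0.4982, 0.1504, 0.0676]
tool_rot: [-180.0, 0.0, -5.0]
force: [3.5, -0.4, -1.1]
grip_width: 0.0178
grasp_force: 50.0
```

Request:
{"op": "drive_tool", "data": {
  "moves": [
    [[-2, 0, 0], [0, 0, 0], 1],
    [[-2, 0, 0], [0, 0, 0], 1],
    [[-2, 0, 0], [0, 0, 0], 1],
    [[-2, 0, 0], [0, 0, 0], 1],
    [[0, 0, 0], [0, 0, 0], 1]
  ]
}}

```text
time_s: 13.25
tool_pos: [0.4902, 0.1511, 0.0675]
tool_rot: [180.0, 0.0, -5.0]
force: [3.9, -0.4, -1.4]
grip_width: 0.0175
grasp_force: 50.0
```

Request:
{"op": "drive_tool", "data": {
  "moves": [
    [[-1, 0, 0], [0, 0, 0], 1],
    [[-1, 0, 0], [0, 0, 0], 1],
    [[-1, 0, 0], [0, 0, 0], 1],
    [[0, 0, 0], [0, 0, 0], 1]
  ]
}}

```text
time_s: 13.58
tool_pos: [0.4876, 0.1513, 0.0675]
tool_rot: [-180.0, 0.0, -5.0]
force: [3.0, -0.6, -1.1]
grip_width: 0.0173
grasp_force: 50.0
```

Request:
{"op": "drive_tool", "data": {
  "moves": [
    [[-1, 0, 0], [0, 0, 0], 1],
    [[-1, 0, 0], [0, 0, 0], 1],
    [[0, 0, 0], [0, 0, 0], 1]
  ]
}}

```text
time_s: 13.83
tool_pos: [0.4855, 0.1515, 0.0675]
tool_rot: [-180.0, 0.0, -5.1]
force: [3.7, -1.1, -2.0]
grip_width: 0.0172
grasp_force: 50.0
```

Request:
{"op": "drive_tool", "data": {
  "moves": [
    [[-1, 0, 0], [0, 0, 0], 1],
    [[-1, 0, 0], [0, 0, 0], 1],
    [[0, 0, 0], [0, 0, 0], 1]
  ]
}}

```text
time_s: 14.08
tool_pos: [0.4835, 0.1517, 0.0676]
tool_rot: [-180.0, 0.0, -5.0]
force: [3.9, -0.4, -1.9]
grip_width: 0.0173
grasp_force: 50.0
```

Request:
{"op": "drive_tool", "data": {
  "moves": [
    [[-1, 0, 0], [0, 0, 0], 1],
    [[-1, 0, 0], [0, 0, 0], 1],
    [[0, 0, 0], [0, 0, 0], 1]
  ]
}}

```text
time_s: 14.33
tool_pos: [0.4816, 0.1518, 0.0676]
tool_rot: [-180.0, 0.0, -5.0]
force: [3.9, 0.4, -0.6]
grip_width: 0.0173
grasp_force: 50.0
```

Request:
{"op": "drive_tool", "data": {
  "moves": [
    [[-1, 0, 0], [0, 0, 0], 1],
    [[-1, 0, 0], [0, 0, 0], 1],
    [[0, 0, 0], [0, 0, 0], 1]
  ]
}}

```text
time_s: 14.58
tool_pos: [0.4795, 0.152, 0.0675]
tool_rot: [-180.0, 0.0, -5.1]
force: [3.8, 0.5, -1.0]
grip_width: 0.0178
grasp_force: 50.0
```

Request:
{"op": "drive_tool", "data": {
  "moves": [
    [[-1, 0, 0], [0, 0, 0], 1],
    [[-1, 0, 0], [0, 0, 0], 1],
    [[0, 0, 0], [0, 0, 0], 1]
  ]
}}

```text
time_s: 14.83
tool_pos: [0.4775, 0.1522, 0.0675]
tool_rot: [-180.0, 0.0, -5.0]
force: [3.5, 0.1, -1.3]
grip_width: 0.0177
grasp_force: 50.0
```

Request:
{"op": "drive_tool", "data": {
  "moves": [
    [[-1, 0, 0], [0, 0, 0], 1],
    [[-1, 0, 0], [0, 0, 0], 1],
    [[0, 0, 0], [0, 0, 0], 1]
  ]
}}

```text
time_s: 15.08
tool_pos: [0.4756, 0.1523, 0.0675]
tool_rot: [180.0, 0.0, -5.0]
force: [3.4, -0.6, -0.9]
grip_width: 0.0173
grasp_force: 50.0
```

Request:
{"op": "drive_tool", "data": {
  "moves": [
    [[-1, 0, 0], [0, 0, 0], 1],
    [[-1, 0, 0], [0, 0, 0], 1],
    [[0, 0, 0], [0, 0, 0], 1]
  ]
}}

```text
time_s: 15.33
tool_pos: [0.4741, 0.1525, 0.0677]
tool_rot: [-180.0, -0.0, -5.1]
force: [4.9, -0.6, -1.8]
grip_width: 0.0172
grasp_force: 50.0
```

Request:
{"op": "drive_tool", "data": {
  "moves": [
    [[-0.5, 0, 0], [0, 0, 0], 1],
    [[-0.5, 0, 0], [0, 0, 0], 1],
    [[0, 0, 0], [0, 0, 0], 1]
  ]
}}

```text
time_s: 15.58
tool_pos: [0.474, 0.1526, 0.068]
tool_rot: [-180.0, -0.1, -5.1]
force: [6.8, -1.0, -1.2]
grip_width: 0.0173
grasp_force: 50.0
```

Request:
{"op": "drive_tool", "data": {
  "moves": [
    [[-0.5, 0, 0], [0, 0, 0], 1],
    [[-0.5, 0, 0], [0, 0, 0], 1],
    [[-0.5, 0, 0], [0, 0, 0], 1],
    [[0, 0, 0], [0, 0, 0], 1],
    [[0, 0, 0], [0, 0, 0], 1]
  ]
}}

```text
time_s: 16.0
tool_pos: [0.4738, 0.1526, 0.0684]
tool_rot: [-179.9, -0.3, -5.1]
force: [8.8, -0.8, -2.8]
grip_width: 0.0174
grasp_force: 50.0
```

Request:
{"op": "drive_tool", "data": {
  "moves": [
    [[-0.5, 0, 0], [0, 0, 0], 1],
    [[0, 0, 0], [0, 0, 0], 1],
    [[0, 0, 0], [0, 0, 0], 1],
    [[0, 0, 0], [0, 0, 0], 1],
    [[0, 0, 0], [0, 0, 0], 1],
    [[0, 0, 0], [0, 0, 0], 1],
    [[0, 0, 0], [0, 0, 0], 1]
  ]
}}

```text
time_s: 16.58
tool_pos: [0.4738, 0.1526, 0.0686]
tool_rot: [-179.9, -0.3, -5.1]
force: [10.8, -0.7, -2.8]
grip_width: 0.0173
grasp_force: 50.0
```

Request:
{"op": "drive_tool", "data": {
  "moves": [
    [[0, 0, 0], [0, 0, 0], 1],
    [[0, 0, 0], [0, 0, 0], 1],
    [[0, 0, 0], [0, 0, 0], 1],
    [[0, 0, 0], [0, 0, 0], 1],
    [[0, 0, 0], [0, 0, 0], 1],
    [[0, 0, 0], [0, 0, 0], 1]
  ]
}}

```text
time_s: 17.08
tool_pos: [0.4738, 0.1527, 0.0686]
tool_rot: [-179.9, -0.3, -5.1]
force: [10.4, -1.1, -1.8]
grip_width: 0.0171
grasp_force: 50.0
```

Request:
{"op": "drive_tool", "data": {
  "moves": [
    [[2, 0, 0], [0, 0, 0], 1],
    [[2, 0, 0], [0, 0, 0], 1],
    [[3, 0, 0], [0, 0, 0], 1],
    [[3, 0, 0], [0, 0, 0], 1],
    [[2, 0, 0], [0, 0, 0], 1],
    [[0, 0, 0], [0, 0, 0], 1],
    [[0, 0, 0], [0, 0, 0], 1]
  ]
}}

```text
time_s: 17.67
tool_pos: [0.4823, 0.1517, 0.0673]
tool_rot: [180.0, 0.1, -5.0]
force: [-0.4, -0.2, -1.5]
grip_width: 0.0178
grasp_force: 50.0
```

```bash
python3 hook.py|tail -22; python3 - <<'E'
from h import *
o=env.get_obs(); p=o['tool_pos']; F=R.from_euler('xyz',o['tool_rot'],degrees=True).as_matrix()@np.diag([1,-1,-1])
for n in('top','scene'):
    z=np.load(n+'2.npz'); W=z['W']; hsv=cv2.cvtColor(z['im'],cv2.COLOR_BGR2HSV)
    L=((W-p)@F)*1000; H,S=hsv[...,0].astype(int),hsv[...,1]
    m=((H<7)|(H>172))&(S>140)&(abs(W[...,0]-.645)<.05)&(abs(W[...,1]-.137)<.05)&(W[...,2]>.03); print('knob',L[m].round(0).astype(int).tolist(),np.median(W[m],0) if m.any() else '')
E
```

```text
[0.4823 0.1517 0.0673] [ 1.8e+02  1.0e-01 -5.0e+00] [-0.4 -0.2 -1.5]
top 346
68 100 24 y [-3. -2. -0.  1.  3.] z -1.4
100 115 15 y [-2. -1.  2.  3.  5.] z -0.9
145 165 110 y [-24.  -7.   1.  11.  24.] z -21.1
170 190 65 y [-23. -12.   3.  15.  25.] z -3.6
yband -30 -14 x [126. 152. 206.] z -2.9
yband -12 12 x [104. 154. 209.] z -22.8
yband 14 30 x [132. 163. 201.] z -24.4
scene 310
68 100 31 y [-1.  2.  5.  6.  8.] z -1.1
100 115 11 y [-1.  3.  4.  5.  6.] z -0.9
145 165 80 y [-18.  -0.   6.  17.  29.] z -4.4
170 190 96 y [-16.  -6.   6.  16.  27.] z -24.0
yband -30 -14 x [130. 159. 205.] z -2.5
yband -12 12 x [104. 165. 207.] z -14.7
yband 14 30 x [138. 172. 208.] z -26.1
knob [[151, 5, 15], [151, 2, 18], [151, 0, 17], [153, -3, 13], [153, 1, 3], [153, -1, 3], [155, -3, -4], [152, -1, -2], [153, 1, -16]] [0.63415828 0.1380122  0.070354  ]
knob [[157, -1, 17], [153, -2, 13], [153, 2, 17], [162, 2, 19], [159, 2, 17], [158, 5, 19], [155, 5, 18], [165, 5, 21], [162, 7, 20], [159, 7, 18], [159, 10, 3], [163, 7, 0], [161, 8, -2], [159, 10, -1], [163, 6, -6], [163, 11, -1], [158, 8, -9], [163, 6, -11]] [0.64155986 0.14355703 0.08214417]
```

Request:
{"op": "drive_tool", "data": {
  "moves": [
    [[0, 0, -6], [0, 0, 0], 1],
    [[0, 0, -6], [0, 0, 0], 1],
    [[0, 0, -6], [0, 0, 0], 1],
    [[0, 0, -6], [0, 0, 0], 1],
    [[0, 0, -6], [0, 0, 0], 1],
    [[0, 0, -6], [0, 0, 0], 1],
    [[0, 0, -6], [0, 0, 0], 1],
    [[0, 0, -2], [0, 0, 0], 1],
    [[0, 0, 0], [0, 0, 0], 1],
    [[0, 0, 0], [0, 0, 0], 1]
  ]
}}

```text
time_s: 18.6
tool_pos: [0.4827, 0.1517, 0.1116]
tool_rot: [-180.0, -0.0, -5.1]
force: [-0.4, -0.4, -1.2]
grip_width: 0.0173
grasp_force: 50.0
```

Request:
{"op": "drive_tool", "data": {
  "moves": [
    [[-6, 0, 0], [0, 0, 0], 1],
    [[-8, 0, 0], [0, 0, 0], 1],
    [[-8, 0, 0], [0, 0, 0], 1],
    [[-8, 0, 0], [0, 0, 0], 1],
    [[-8, 0, 0], [0, 0, 0], 1],
    [[-8, 0, 0], [0, 0, 0], 1],
    [[-6, 0, 0], [0, 0, 0], 1],
    [[0, 0, 0], [0, 0, 0], 1],
    [[0, 0, 0], [0, 0, 0], 1]
  ]
}}

```text
time_s: 19.35
tool_pos: [0.4309, 0.1564, 0.1118]
tool_rot: [-180.0, -0.0, -5.0]
force: [0.6, -0.4, -1.7]
grip_width: 0.0176
grasp_force: 50.0
```

Request:
{"op": "drive_tool", "data": {
  "moves": [
    [[0, 0, -20], [0, 0, 0], 1],
    [[0, 0, -35], [0, 0, 0], 1],
    [[0, 0, -35], [0, 0, 0], 1],
    [[0, 0, -25], [0, 0, 0], 1],
    [[0, 0, -8], [0, 0, 0], 1],
    [[9, 12, 0], [0, 0, 0], 1],
    [[9, 25, 0], [0, 0, 0], 1],
    [[9, 35, 0], [0, 0, 0], 1],
    [[9, 35, 0], [0, 0, 0], 1],
    [[9, 35, 0], [0, 0, 0], 1],
    [[9, 35, 0], [0, 0, 0], 1],
    [[9, 35, 0], [0, 0, 0], 1]
  ]
}}

```text
time_s: 20.35
tool_pos: [0.4749, -0.0624, 0.2338]
tool_rot: [180.0, 0.0, -5.1]
force: [0.6, 0.9, -0.9]
grip_width: 0.0174
grasp_force: 50.0
```

Request:
{"op": "drive_tool", "data": {
  "moves": [
    [[-3, 35, 0], [0, 0, 0], 1],
    [[-3, 35, 0], [0, 0, 0], 1],
    [[-3, 35, 0], [0, 0, 0], 1],
    [[-3, 35, 0], [0, 0, 0], 1],
    [[-3, 35, 0], [0, 0, 0], 1],
    [[-3, 32, 0], [0, 0, 0], 1],
    [[-3, 20, 0], [0, 0, 0], 1],
    [[0, 10, 0], [0, 0, 0.031], 1],
    [[0, 0, 0], [0, 0, 0], 1],
    [[0, 0, 0], [0, 0, 0], 1],
    [[0, 0, 0], [0, 0, 0], 1]
  ]
}}

```text
time_s: 21.27
tool_pos: [0.4341, -0.2926, 0.234]
tool_rot: [-179.9, 0.0, -6.7]
force: [-0.1, 0.6, -0.9]
grip_width: 0.0173
grasp_force: 50.0
```

```bash
python3 hook.py
```

```text
[ 0.4341 -0.2926  0.234 ] [-179.9    0.    -6.7] [-0.1  0.6 -0.9]
top 229
68 100 32 y [-1.  1.  3.  5.  6.] z -1.0
100 115 28 y [-2.  0.  3.  4.  6.] z -1.3
145 165 52 y [-24. -20. -17.  23.  28.] z -2.7
170 190 71 y [-23. -11.   2.  14.  26.] z -1.9
yband -30 -14 x [124. 150. 175.] z -2.2
yband -12 12 x [101. 122. 178.] z -1.8
yband 14 30 x [154. 167. 177.] z -2.5
scene 111
68 100 25 y [ 1.  5.  6.  8. 12.] z -2.7
100 115 13 y [1. 6. 7. 8. 9.] z -3.4
145 165 22 y [-21. -17. -15.  24.  31.] z -2.8
170 190 33 y [-20.  -6.   7.  24.  30.] z -3.3
yband -30 -14 x [132. 154. 176.] z -2.9
yband -12 12 x [101. 122. 180.] z -3.3
yband 14 30 x [159. 172. 180.] z -3.2
```

The rod sits in the hand as it did at the grasp, so I return to the grasp pose.

Request:
{"op": "drive_tool", "data": {
  "moves": [
    [[0, 2.5, 0], [0, 0, 0.001], 1],
    [[0, 0, 35], [0, 0, 0], 1],
    [[0, 0, 35], [0, 0, 0], 1],
    [[0, 0, 30], [0, 0, 0], 1],
    [[0, 0, 20], [0, 0, 0], 1],
    [[0, 0, 10], [0, 0, 0], 1],
    [[0, 0, 8], [0, 0, 0], 1],
    [[0, 0, 8], [0, 0, 0], 1],
    [[0, 0, 0], [0, 0, 0], 1],
    [[0, 0, 0], [0, 0, 0], 1]
  ]
}}

```text
time_s: 22.2
tool_pos: [0.4336, -0.2974, 0.0892]
tool_rot: [180.0, -0.1, -6.9]
force: [-0.5, 0.1, -1.8]
grip_width: 0.0175
grasp_force: 50.0
```

Request:
{"op": "drive_tool", "data": {
  "moves": [
    [[0, 0, 5], [0, 0, 0], 1],
    [[0, 0, 5], [0, 0, 0], 1],
    [[0, 0, 5], [0, 0, 0], 1],
    [[0, 0, 4], [0, 0, 0], 1],
    [[0, 0, 4], [0, 0, 0], 1],
    [[0, 0, 0], [0, 0, 0], 1],
    [[0, 0, 0], [0, 0, 0], 1]
  ]
}}

```text
time_s: 22.78
tool_pos: [0.4327, -0.2971, 0.0652]
tool_rot: [-180.0, 0.0, -6.9]
force: [0.6, 0.3, -1.5]
grip_width: 0.0173
grasp_force: 50.0
```

Free of contact so far. I lower the last bit, then open.

Request:
{"op": "drive_tool", "data": {
  "moves": [
    [[0, 0, 1], [0, 0, 0], 1],
    [[0, 0, 0.5], [0, 0, 0], 1],
    [[0, 0, 0], [0, 0, 0], 1],
    [[0, 0, 0], [0, 0, 0], 1],
    [[0, 0, 0], [0, 0, 0], 0],
    [[0, 0, 0], [0, 0, 0], 0],
    [[0, 0, 0], [0, 0, 0], 0],
    [[0, 0, 0], [0, 0, 0], 0],
    [[0, 0, 0], [0, 0, 0], 0],
    [[0, 0, 0], [0, 0, 0], 0],
    [[0, 0, 0], [0, 0, 0], 0],
    [[0, 0, 0], [0, 0, 0], 0]
  ]
}}

```text
time_s: 23.78
tool_pos: [0.433, -0.2971, 0.0641]
tool_rot: [-180.0, -0.0, -6.9]
force: [0.5, 0.6, -0.1]
grip_width: 0.0629
grasp_force: 0.0
```

Request:
{"op": "drive_tool", "data": {
  "moves": [
    [[0, 0, 0], [0, 0, 0], 0],
    [[0, 0, 0], [0, 0, 0], 0],
    [[0, 0, 0], [0, 0, 0], 0],
    [[0, 0, 0], [0, 0, 0], 0]
  ]
}}

```text
time_s: 24.12
tool_pos: [0.433, -0.2972, 0.064]
tool_rot: [-180.0, -0.0, -6.9]
force: [-0.4, 0.8, 0.4]
grip_width: 0.085
grasp_force: 0.0
```

Now I rise, swing clear (+y), and look.

Request:
{"op": "drive_tool", "data": {
  "moves": [
    [[0, 0, -10], [0, 0, 0], 0],
    [[0, 0, -30], [0, 0, 0], 0],
    [[0, 0, -35], [0, 0, 0], 0],
    [[0, 0, -35], [0, 0, 0], 0],
    [[0, 0, -35], [0, 0, 0], 0],
    [[0, 0, -30], [0, 0, 0], 0],
    [[10, -30, 0], [0, 0, 0], 0],
    [[10, -38, 0], [0, 0, 0], 0],
    [[10, -38, 0], [0, 0, 0], 0],
    [[10, -38, 0], [0, 0, 0], 0],
    [[5, -38, 0], [0, 0, 0], 0],
    [[0, -38, 0], [0, 0, 0], 0]
  ]
}}

```text
time_s: 25.12
tool_pos: [0.5048, -0.0825, 0.24]
tool_rot: [180.0, -0.1, -6.9]
force: [0.0, -0.4, -0.3]
grip_width: 0.0868
grasp_force: 0.0
```

Request:
{"op": "drive_tool", "data": {
  "moves": [
    [[0, -38, 0], [0, 0, 0], 0],
    [[0, -38, 0], [0, 0, 0], 0],
    [[0, -38, 0], [0, 0, 0], 0],
    [[0, -20, 0], [0, 0, 0], 0],
    [[0, 0, 0], [0, 0, 0], 0],
    [[0, 0, 0], [0, 0, 0], 0],
    [[0, 0, 0], [0, 0, 0], 0]
  ]
}}

```text
time_s: 25.7
tool_pos: [0.5202, 0.0476, 0.2396]
tool_rot: [180.0, -0.0, -7.0]
force: [-0.0, 0.0, -0.2]
grip_width: 0.0873
grasp_force: 0.0
```

```bash
python3 - <<'E'
from h import *
for n in('top','scene'):
    im,d,W=cloud(n); im0=np.load(n+'0.npz')['im']; cv2.imwrite(f'pics/{n}9.png',im)
    hsv=cv2.cvtColor(im,cv2.COLOR_BGR2HSV); H,S,V=[hsv[...,i].astype(int) for i in range(3)]
    x,y,zz=W[...,0],W[...,1],W[...,2]
    m=(H<16)&(S>190)&(V>110)&(y<-.26)&(y>-.34)&(x>.34)&(x<.52)&(zz>.063)&(zz<.075)
    print(n,'handle',cv2.minAreaRect((W[m][:,:2]*1000).astype(np.float32)),np.median(W[m],0))
    m=((H<7)|(H>172))&(S>140)&(V>50)&(abs(x-.655)<.07)&(abs(y-.137)<.05)&(zz>.03); print('knob',np.median(W[m],0) if m.any() else '')
E
```

```text
top handle ((430.4779052734375, -296.0933837890625), (18.56635856628418, 117.71532440185547), 82.93942260742188) [ 0.42777598 -0.29546466  0.06789501]
knob 
scene handle ((458.54510498046875, -295.6282958984375), (14.565141677856445, 60.69658660888672), 88.82504272460938) [ 0.46527654 -0.29538619  0.06663441]
knob [0.64143914 0.14375043 0.07483369]
```

View pics/top9.png

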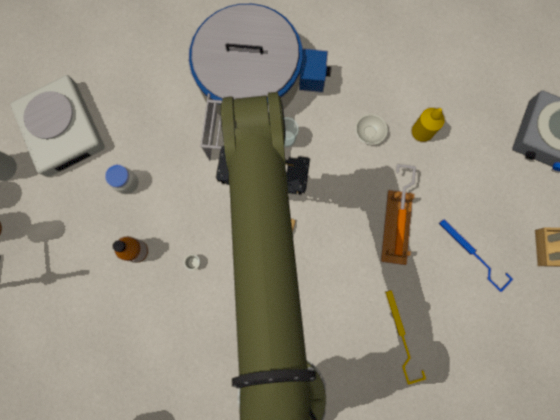

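The rod lies in its rest at (400,225), at the start height and direction (about -7°), hook at (406,175). The bystanders visible in the picture have not moved, and the arm is clear. The scene camera puts the knob about 38 mm from its start.

```bash
python3 -c "
from cell import env; print(env.sign_off())"
```

```text
the job is handed in; nothing more can be done
None
```

The bolt was drawn about 38 mm to its end stop and held there at about 10 N for around a second; the rod is back in its rest and released, the arm is clear, and the job was handed in at about 26 s with no verdict shown.

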